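# Hold the closed seed box against the sprung stop

### The job

Gently lower the lid of the open seed box until it is fully shut. Then slide the box along the bench, flat on it, squarely against the middle of the fixture's sprung stop plate and press steadily until the plate is half-way into its travel (about 10 N on the plate; never to the end of its travel), so that I can fasten the sealing strap. Finish while still holding that push; leave the other things on the bench as they stand.

Things in the scene. Friction and masses are not known exactly. Their poses are not given: they have to be found in the camera images.
- box_center (a point): Centre of the open pale-wood seed box (its body without the lid), 30 mm above the bench when it stands. The body is 120 mm along its x, 150 mm along its y, 60 mm high, loose on the bench, about 0.45 kg with lid (varies by 15 percent). x points from its near face to the hinge face, towards the stop plate; z up. Cork and vials inside are fixed and lie below the rim.
- lid_hinge (a point): Middle of the lid's hinge line: on the top edge of the box's +x face, 60 mm above the box's underside; it lies at the lid's underside. The frame turns with the lid: its x points from the lid's free edge to the hinge, its z out of the lid's outer (upper) face.
- lid_edge (a point): Middle of the lid's free edge, on its outer face. The lid is a flat wood panel, 120 mm from hinge to free edge, 150 mm wide, 8 mm thick, 0.08 kg, without handle. Shut, it lies on the rim, its top 68 mm above the bench.
- lid (a joint): Angle of the lid in rad: 0 is shut, 1.57 upright; it opens upwards and away from the box's near face. The hinge is stiff with friction (0.08 N m): the lid stays where it is left and closes with 0.5 to 2 N pushed on its outer face near the free edge.
- stop_face (a point): Middle of the near face of the fixture's sprung aluminium stop plate, 35 mm above the bench; the plate is 160 mm wide, 60 mm high (5 to 65 mm above the bench) and 12 mm thick. The frame's x is the way the plate gives (away from the box, into the fixture); the point moves with the plate. The plate stands in front of a grey housing, 150 mm wide and 64 mm high, bolted to the bench.
- stop_plate (a joint): How far the stop plate is pushed in, in m: 0 at rest, 0.028 at the end of its travel. Spring of 0.7 N per mm from zero, so 10 N is 0.014. Bench friction takes a further 2 to 8 N of whatever pushes the box, so go by the travel of the plate.
- fixture: The fixture with the stop plate, bolted to the bench; origin on the bench, under the middle of the plate's near face at rest; x is the direction in which the plate gives.
- beaker: Bystander: loose glass beaker, 68 mm across, 85 mm high, beside the box; origin at its underside.
- amber_bottle: Bystander: loose amber glass bottle, 48 mm across, 90 mm high, on the other side of the box; origin at its underside.
- small_box: Bystander: small shut wooden box, 82 x 57 x 38 mm, loose, beside the stop plate; origin at its underside.
- flask: Bystander: loose conical glass flask, 80 mm across, 124 mm high, off to a side; origin at its underside.
- paper_roll: Bystander: loose paper roll standing on end, 100 mm across, 100 mm high, off to a side; origin at its underside.
- jar: Bystander: loose glass jar with metal cap, 64 mm across, 75 mm high, off to a side; origin at its underside.
There are look-alikes about, which are no part of the job. Leave any blue look-alike of the part that bears box_center alone.

How it is judged:
On the way, in this order (a step that is already met when the one before it is completed fails the run):
1. the lid is fully shut (value of joint lid below 0.05 rad), for 0.2 s.
2. the shut box is pressed on the stop plate with 5 to 15 N for 1.5 s (value of joint lid below 0.05 rad and contact force between seedbox and stop_plate between 5 and 15 N), for 1.5 s.
At the end, for the whole second after the job is handed in: The lid is shut (under 0.05 rad), the box stands flat on the bench and still, square to the stop plate (within 0.08 rad) and within 30 mm of its middle, and the robot keeps pressing it on the plate with 5 to 15 N (plate 6.5 to 22 mm in) (all of step 2 and value of joint stop_plate between 0.0065 and 0.022 m and contact force between any of the fingers, the arm and seedbox above 2 N and angle between the x axis of box_center and the x axis of stop_face, either way round below 0.08 rad and y of box_center in the frame of fixture between -0.03 and 0.03 m and angle between box_center's own z axis and vertical below 0.05 rad and height (world z) of box_center below 0.036 m and linear speed of seedbox below 0.01 m/s); the arm keeps its last pose, push and grip.
It fails at once if the lid is slammed (faster than 3 rad/s) (velocity of joint lid below -3 rad/s).
It fails at once if the stop plate is driven to the end of its travel (value of joint stop_plate above 0.0265 m).
It fails at once if the box is tipped or lifted off the bench (angle between box_center's own z axis and vertical above 0.25 rad or height (world z) of box_center above 0.055 m).
It fails at once if a bystander is displaced or knocked over (distance of any of beaker, amber_bottle, small_box, flask, paper_roll, jar from where it was at the start of the episode above 0.03 m or angle between any of beaker, amber_bottle, flask, paper_roll, jar's own z axis and vertical above 0.5 rad).
It also fails if it takes over 61 s, if anything falls off the work surface, if the arm or the gripper's body presses on something with over 40 N, if the wrist force passes 120 N, or if a joint passes its speed limit or range.

### The arm

A 6-joint arm with a two-finger parallel gripper is mounted at the origin on the work surface. World frame = base frame: x ahead of the robot, y to its left, z up, the work surface at z = 0. Lengths are in m, angles in rad, forces in N, time in s.
With the tool pointing down it reaches from about 0.275 to 1 m from the base axis. Payload 8.4 kg.
Tool frame: the origin (TCP) lies on the front face of the gripper's body, between the roots of the fingers; the fingertips stand 73 mm ahead of it and the grasp point (between the pads) lies 54 mm ahead of it; z points along the fingers, x is the direction in which the jaws open and shut, and the axes are right-handed (so a half turn about z gives the same grasp; the last joint's range is limited). The gripper opens to 85 mm and grips with 20 to 120 N. Pads are 22 mm wide; open, the fingers measure 114 mm over their backs; the gripper's body (76 mm by 85 mm) begins 54 mm behind the grasp point. The pads swing forward as they close: fully open they stand 13 mm farther back than shut.
Start: joints at [-1.245, 0.353, 1.633, -0, 1.155, -0.002], TCP at [0.201, -0.592, 0.304] pointing down, gripper open.
Joint ranges: [-2.63, 2.63], [-0.92, 2.1], [0.06, 2.66], [-1.3, 4.44], [0, 2.69], [-3.02, 3.02]. Speed limits (rad/s): [2.22, 2.22, 2.79, 3.14, 3.14, 3.14].

### API

Orientations are given as a rotation vector (axis times angle).
In Python, from station import bot gives the robot as it stands.
- The arm moves only by the tool carry_out, never from a script. Its argument "targets" is a list of rows, each a list of 6 numbers: the shift along the tool's x, y, z each as a share of 0.08 m, from -1 to 1, then the turn, a rotation vector about the tool's x, y, z each as a share of 2 pi rad, from -1 to 1. In form: [[x, y, z, wx, wy, wz], ...]. A call has 1 to 12 rows; each row is the pose to reach, as a shift and turn from the pose measured when the call began, along the tool's axes at that moment, turning the shorter way round; what a row does not reach only later rows make up. A row lasts 1/10 s, in which the tool goes at most 50 mm and 8.59 degrees, less where a joint would pass 70% of its speed; a pose out of reach is approached as far as the arm can. A call with a number of a shift or a turn outside -1 to 1 is refused whole. A call with a gripper value outside its range is refused whole. "grip" is the closure, from 0 (fully open) to 1 (shut), set as the call begins (left out, the last holds). The fingers move at their own pace and stop on an object; "newtons" is the grip in N (left out, the last holds). Time passes only in rows, so rows that repeat a pose let the fingers close. It gives the time, the measured TCP pose, the force and the opening at its end, in the units of the state.
- bot.get_obs(): the state, without advancing time (a new reading comes with each control period).
- bot.camera(name): name is "side" or "top"; returns a dict with "img" (420x560x3 uint8, red, green, blue), "range_z" (420x560 float32, m along the optical axis (not along the pixel's ray), 0 where there is no reading), "fx", "fy", "cx", "cy" (pixels), "k1" (the pictures are not rectified: a ray, as slopes to the right and down, at radius r is drawn at 1 + k1 r^2 times it, then the intrinsics apply), "rvec" (rotation vector, rad) and "tvec" (3), from world to camera coordinates, as OpenCV has them. Camera axes: x right, y down, z forward; pixel columns grow to the right and rows downward; lengths in m; the calibration is good to about 2 mm. A picture is of the moment at which its call begins.
- bot.finish_job(): hands the job in, once; it reports no verdict.
The state is a dict: "time": time; "qpos": joint angles; "joint_velocities": joint speeds; "tau": joint torques, N m; "ee_pos": TCP position; "eef_rot": TCP orientation; "force": force on the tool from outside, world axes, zero at the start; "torque": the same for the moment, N m; "grip_width": finger opening in m.
Only numpy, scipy, OpenCV 4.12 (cv2) and the standard library are available. Lean on these libraries where they do the work, as an engineer would, in place of code of your own. Each camera call takes 0.05 s, during which the arm holds its last target.

## Working session

There is one attempt and no reset: what is moved stays moved. The work goes in short steps, Python scripts to look and compute and a tool call to move; the robot and the scene stay as the last step left them, time stands still between calls to the robot, and variables do not carry over. Pictures are saved under pics/ and viewed, and the job is handed in when it is done.

Besides the shell and the picture viewer there is one more tool, called after ">>>" as name(argument=value, ...) on one line, values as JSON. carry_out: Moves the arm, as the interface text tells. Its arguments: {"type":"object","properties":{"targets":{"type":"array"},"grip":{"type":"number"},"newtons":{"type":"number"}},"required":["targets"]}

```bash
ls; mkdir -p pics; python3 - <<'E'
from station import bot
import cv2,numpy as np
o=bot.get_obs(); print(o)
for n in("side","top"):
    c=bot.camera(n); cv2.imwrite(f"pics/{n}0.png",c["img"][:,:,::-1]); np.savez(f"pics/{n}0.npz",**c)
    print({k:v for k,v in c.items() if k not in("img","range_z")})
E
```

```text
pics
{'time': 0.0, 'qpos': array([-1.24539336e+00,  3.53680114e-01,  1.63416210e+00,  1.68194429e-05,
        1.15520424e+00, -2.40076393e-03]), 'joint_velocities': array([-0.00033316,  0.0009264 , -0.0006433 ,  0.00039691,  0.00052909,
       -0.00065121]), 'tau': array([-2.03279618e-03, -6.05254698e+01, -3.42070091e+01, -3.29984587e-04,
        9.34099022e-03, -1.99955116e-05]), 'ee_pos': array([ 0.20110635, -0.59134837,  0.30312968]), 'eef_rot': array([-2.55343310e+00,  1.82870618e+00,  1.83879036e-03]), 'force': array([ 0.71109021,  0.3367983 , -0.74017733]), 'torque': array([0.03171299, 0.01993355, 0.03334544]), 'grip_width': 0.08557982000660531}
{'fx': 509.7043666046026, 'fy': 509.7043666046026, 'cx': 279.02602159191014, 'cy': 210.5477779546405, 'k1': -0.011555861896693545, 'rvec': array([ 2.07580832, -0.14257409,  0.0768732 ]), 'tvec': array([-0.54486318,  0.10534144,  1.55520055])}
{'fx': 390.99576771759865, 'fy': 390.99576771759865, 'cx': 277.11880510021183, 'cy': 209.89785460415575, 'k1': -0.006640705845823846, 'rvec': array([ 2.10415684, -2.16616508,  0.1605739 ]), 'tvec': array([0.0228771 , 0.55739594, 1.15415766])}
```

View pics/side0.png

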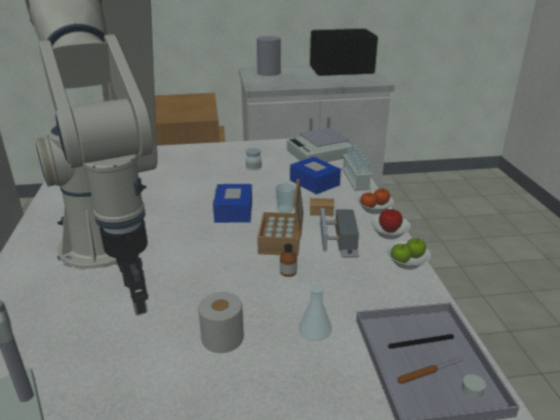

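View pics/top0.png

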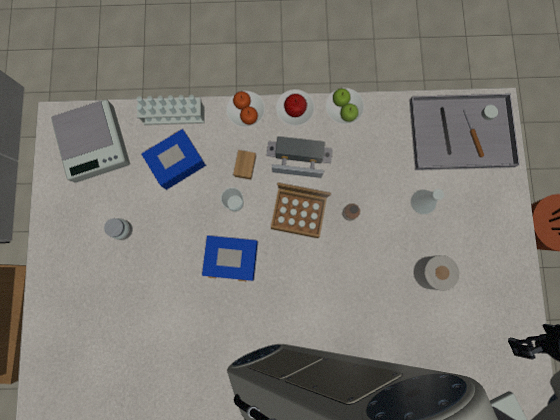

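The side view shows the open box at about (280,233) with its lid upright at (299,205), and the plate at about (324,230). In the top view the box is at (300,212), the lid at (303,190), the plate at (297,168), the beaker at (232,200) and the bottle at (351,212). Next I'll measure these.

```bash
cat > h.py <<'E'
import numpy as np,cv2
def load(f): return dict(np.load(f))
def K(c): return np.array([[c['fx'],0,c['cx']],[0,c['fy'],c['cy']],[0,0,1.]])
def D(c): return np.array([float(c['k1']),0,0,0])
def unproj(c,uv,z=None):
    uv=np.asarray(uv,float).reshape(-1,1,2)
    n=cv2.undistortPoints(uv,K(c),D(c))[:,0]
    if z is None: z=c['range_z'][uv[:,0,1].round().astype(int),uv[:,0,0].round().astype(int)]
    p=np.c_[n,np.ones(len(n))]*np.asarray(z)[:,None]
    R=cv2.Rodrigues(c['rvec'])[0]
    return (p-c['tvec'])@R
def cloud(c,u0,u1,v0,v1):
    U,V=np.meshgrid(np.arange(u0,u1),np.arange(v0,v1)); uv=np.c_[U.ravel(),V.ravel()]
    z=c['range_z'][uv[:,1],uv[:,0]]; k=z>0; uv=uv[k]
    return unproj(c,uv),c['img'][uv[:,1],uv[:,0]],uv
def proj(c,P): return cv2.projectPoints(np.asarray(P,float).reshape(-1,3),c['rvec'],c['tvec'],K(c),D(c))[0][:,0]
E
python3 - <<'E'
from h import *
for n,b in(("top",(220,370,125,250)),("side",(250,375,170,285))):
    c=load(f"pics/{n}0.npz"); P,col,uv=cloud(c,*b)
    im=c['img'][b[2]:b[3],b[0]:b[1],::-1]
    cv2.imwrite(f"pics/{n}0z.png",cv2.resize(im,None,fx=5,fy=5,interpolation=cv2.INTER_CUBIC))
    print(n,P.min(0),P.max(0), np.median(P[abs(P[:,2])<.006],0))
    Z=P[:,2]
    # raster height map in words
    for lo,hi in((-.01,.004),(.01,.05),(.05,.058),(.058,.066),(.066,.08),(.08,.12),(.12,.2)):
        k=(Z>lo)&(Z<hi); print(lo,hi,k.sum(),P[k].min(0).round(3) if k.any() else '',P[k].max(0).round(3) if k.any() else '')
E
```

```text
top [ 0.4323888  -0.30275397 -0.00735993] [0.85447115 0.18963815 0.18640893] [ 0.64778946 -0.06860292  0.00159137]
-0.01 0.004 10600 [ 0.432 -0.303 -0.007] [0.854 0.19  0.004]
0.01 0.05 2438 [ 0.445 -0.231  0.01 ] [0.838 0.167 0.05 ]
0.05 0.058 546 [ 0.44  -0.244  0.05 ] [0.735 0.168 0.058]
0.058 0.066 1078 [ 0.442 -0.241  0.058] [0.787 0.173 0.066]
0.066 0.08 1017 [ 0.439 -0.236  0.066] [0.786 0.179 0.08 ]
0.08 0.12 195 [ 0.538 -0.231  0.08 ] [0.625 0.173 0.119]
0.12 0.2 249 [ 0.576 -0.14   0.122] [0.614 0.004 0.186]
side [ 0.43541337 -0.44329605 -0.51544035] [1.30951977 1.34045191 0.18547993] [ 0.65061238 -0.09858771  0.00158487]
-0.01 0.004 7081 [ 0.435 -0.307 -0.006] [0.952 0.48  0.004]
0.01 0.05 2985 [ 0.464 -0.249  0.01 ] [0.917 0.45  0.05 ]
0.05 0.058 773 [ 0.465 -0.247  0.05 ] [0.911 0.346 0.058]
0.058 0.066 950 [ 0.465 -0.244  0.058] [0.92  0.325 0.066]
0.066 0.08 722 [ 0.466 -0.238  0.066] [0.916 0.305 0.08 ]
0.08 0.12 247 [ 0.536 -0.235  0.08 ] [0.625 0.178 0.119]
0.12 0.2 237 [ 0.572 -0.443  0.12 ] [0.618 0.004 0.185]
```

View pics/top0z.png

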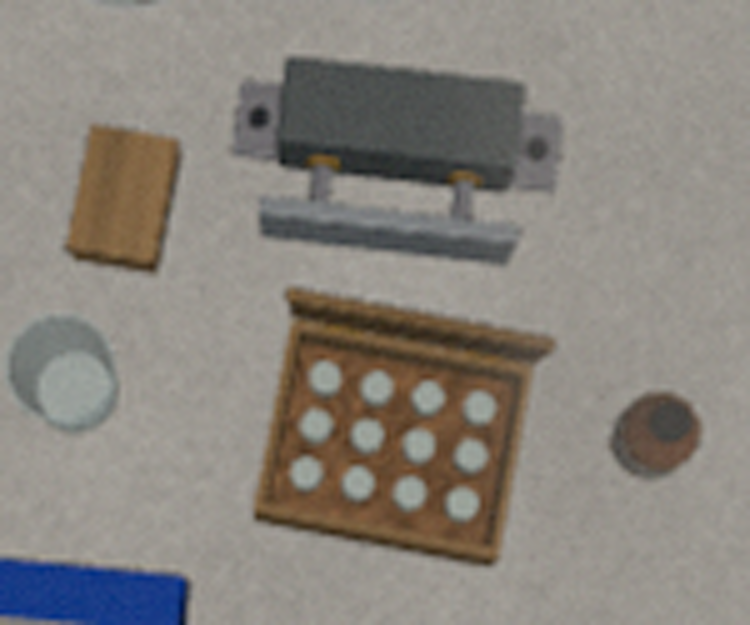

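View pics/side0z.png

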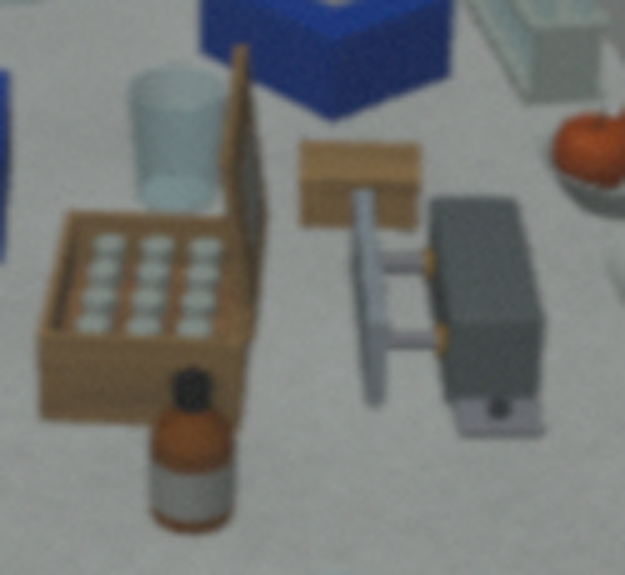

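```bash
cat > m.py <<'E'
from h import *
def onz(c,uv,z):
    uv=np.asarray(uv,float).reshape(-1,2)
    a=unproj(c,uv,np.ones(len(uv)));R=cv2.Rodrigues(c['rvec'])[0];o=-R.T@c['tvec']
    return o+(a-o)*((z-o[2])/(a-o)[:,2])[:,None]
E
python3 - <<'E'
from m import *
c=load("pics/top0.npz");z=lambda l:np.array(l)/5.+[219.6+.0,124.6]
r=onz(c,z([(257,515),(494,559),(297,325),(530,370)]),.06);print("rim",r.round(4))
d=r[1]-r[0];print("near edge yaw",np.arctan2(d[0],-d[1]), "len",np.linalg.norm(d),"side",np.linalg.norm(r[2]-r[0]),np.linalg.norm(r[3]-r[1]),"cen",r.mean(0))
print("side yaws",[np.arctan2(*(r[a]-r[b])[[1,0]]) for a,b in((2,0),(3,1))])
P1,_,_=cloud(c,220,370,125,250); s=load("pics/side0.npz");P2,col2,uv2=cloud(s,250,375,170,285)
for n,P in(("top",P1),("side",P2)):
    k=(P[:,0]>.57)&(P[:,0]<.65)&(P[:,1]>-.15)&(P[:,1]<.03)&(P[:,2]>.09); L=P[k]
    print(n,"lid n",k.sum(),"cen",L.mean(0).round(4),"z",L[:,2].max(), "y",L[:,1].min(),L[:,1].max())
    (vx,vy),(x0,y0)=None or (np.linalg.svd(L[:,:2]-L[:,:2].mean(0))[2][0],L[:,:2].mean(0)); print(" yaw",np.arctan2(vx*-np.sign(vy),abs(vy)))
    A=np.c_[L[:,1:],np.ones(len(L))];print(" plane x=ay+bz+c",np.linalg.lstsq(A,L[:,0],rcond=None)[0])
    k=(P[:,0]>.63)&(P[:,0]<.715)&(P[:,1]>-.16)&(P[:,1]<.06)&(P[:,2]>.02)&(P[:,2]<.075);L=P[k]
    print(n,"plate",L.min(0).round(4),L.max(0).round(4),L.mean(0).round(4),k.sum())
    k=(P[:,0]>.63)&(P[:,0]<.84)&(P[:,1]>-.16)&(P[:,1]<.06)&(P[:,2]>.055)&(P[:,2]<.075);L=P[k]
    rect=cv2.minAreaRect(L[:,:2].astype(np.float32));print(rect)
E
```

```text
rim [[ 0.5021  0.0265  0.06  ]
 [ 0.4714 -0.1145  0.06  ]
 [ 0.6178 -0.0009  0.06  ]
 [ 0.5856 -0.1414  0.06  ]]
near edge yaw -0.21378918484413423 len 0.14424516490156783 side 0.11893593093329617 0.11731497578823233 cen [ 0.54422638 -0.05759066  0.06      ]
side yaws [np.float64(-0.23237655651725084), np.float64(-0.23193735388594006)]
top lid n 291 cen [ 0.5953 -0.069   0.1606] z 0.1864089275825229 y -0.14308497520213737 0.0041846459755813786
 yaw -0.22381649501898518
 plane x=ay+bz+c [ 0.22775088 -0.082265    0.62423263]
top plate [ 0.664  -0.1391  0.0201] [0.7149 0.0191 0.072 ] [ 0.6836 -0.0649  0.0525] 455
((0.727245032787323, -0.0663181021809578), (0.15789344906806946, 0.10530618578195572), 81.33097076416016)
side lid n 302 cen [ 0.5943 -0.0928  0.1458] z 0.18547992735574356 y -0.1496325771038081 0.0037351138506457444
 yaw -0.22963469542994466
 plane x=ay+bz+c [ 0.24853707 -0.16311361  0.64112515]
side plate [ 0.6623 -0.1461  0.02  ] [0.7149 0.017  0.07  ] [ 0.6859 -0.0898  0.0486] 320
((0.7251918911933899, -0.07077290117740631), (0.16391843557357788, 0.10468915849924088), 81.61924743652344)
```

```bash
cat > fit.py <<'E'
from m import *
from scipy.optimize import least_squares
def sdf(p,c,h):
    q=abs(p-c)-h
    return np.linalg.norm(np.maximum(q,0),axis=1)+np.minimum(q.max(1),0)
def loc(P,x,y,a):
    d=P-[x,y,0];C,S=np.cos(a),np.sin(a)
    return np.c_[C*d[:,0]+S*d[:,1],-S*d[:,0]+C*d[:,1],d[:,2]]
def boxsd(P,p):
    x,y,a,t=p;L=loc(P,x,y,a)
    w=[sdf(L,np.array(c),np.array(h)) for c,h in(((-.057,0,.03),(.003,.075,.03)),((.057,0,.03),(.003,.075,.03)),((0,.072,.03),(.06,.003,.03)),((0,-.072,.03),(.06,.003,.03)))]
    q=L-[.06,0,.06];C,S=np.cos(t),np.sin(t)
    # lid coords: u from hinge to free edge, n outward
    M=np.c_[-C*q[:,0]+S*q[:,2],q[:,1],S*q[:,0]+C*q[:,2]]
    w.append(sdf(M,np.array([.06,0,.004]),np.array([.06,.075,.004])))
    return np.min(w,0)
def fixsd(P,p):
    x,y,a,h=p;L=loc(P,x,y,a)
    return np.minimum(sdf(L,np.array([.006,0,.035]),np.array([.006,.08,.03])),sdf(L,np.array([h+.05,0,.032]),np.array([.05,.075,.032])))
def fixp(P,p):
    x,y,a=p;L=loc(P,x,y,a); return sdf(L,np.array([.006,0,.035]),np.array([.006,.08,.03]))
def fit(f,P,p0):
    p=np.array(p0,float)
    for tol in(.02,.012,.008,.008):
        k=(abs(f(P,p))<tol)&(P[:,2]>.012)
        r=least_squares(lambda q:f(P[k],q),p,loss='soft_l1',f_scale=.003,x_scale=[.01,.01,.1,.1][:len(p)]);p=r.x
    return p,k.sum(),np.sqrt(np.mean(f(P[k],p)**2))
def clouds(tag):
    o={}
    for n,b in(("top",(200,390,100,270)),("side",(230,385,150,300))):
        c=load(f"pics/{n}{tag}.npz");P=cloud(c,*b)[0]
        o[n]=P[(P[:,0]>.35)&(P[:,0]<.9)&(P[:,1]>-.3)&(P[:,1]<.25)&(P[:,2]<.3)&(P[:,2]>-.02)]
    return o
def wire(tag,pb,pf):
    for n in("top","side"):
        c=load(f"pics/{n}{tag}.npz");im=cv2.resize(c['img'][:,:,::-1],None,fx=4,fy=4,interpolation=cv2.INTER_CUBIC)
        def dr(X,x,y,a,col):
            C,S=np.cos(a),np.sin(a);W=np.c_[x+C*X[:,0]-S*X[:,1],y+S*X[:,0]+C*X[:,1],X[:,2]]
            cv2.polylines(im,[((proj(c,W)+.5)*4-.5).round().astype(np.int32)],True,col,1)
        x,y,a,t=pb
        R=lambda h,X,Y:np.array([[X[0],Y,h],[X[1],Y,h],[X[1],-Y,h],[X[0],-Y,h]])
        dr(R(.06,(-.06,.06),.075),x,y,a,(0,255,255));dr(R(0,(-.06,.06),.075),x,y,a,(255,255,0))
        C,S=np.cos(t),np.sin(t)
        for nn in(0,.008):
            dr(np.array([[.06-C*u+S*nn,v,.06+S*u+C*nn] for u,v in((0,.075),(.12,.075),(.12,-.075),(0,-.075))]),x,y,a,(0,0,255))
        dr(R(.065,(0,.012),.08),*pf[:3],(0,255,0));dr(R(.005,(0,.012),.08),*pf[:3],(0,255,0))
        u0,v0=(225,130) if n=="top" else (235,170)
        cv2.imwrite(f"pics/w_{n}{tag}.png",im[v0*4:v0*4+500,u0*4:u0*4+620])
E
python3 - <<'E'
from fit import *
o=clouds("0");o['both']=np.r_[o['top'],o['side']]
for n,P in o.items():
    b=fit(boxsd,P,[.545,-.058,-.22,1.45]);f=fit(fixsd,P,[.67,-.06,-.15,.05])
    print(n,b[0].round(4),b[1:],f[0].round(4),f[1:])
    bp,fp=b[0],f[0]
wire("0",bp,fp)
L=loc(np.array([[bp[0],bp[1],0]]),*fp[:3]);print("box in fix",L)
E
```

```text
top [ 0.547  -0.0583 -0.2267  1.4461] (np.int64(1210), np.float64(0.0029630327802143614)) [ 0.6765 -0.0581 -0.1507  0.0478] (np.int64(1479), np.float64(0.002478102019967873))
side [ 0.5452 -0.0604 -0.2297  1.441 ] (np.int64(1329), np.float64(0.0020528192260445837)) [ 0.6748 -0.0582 -0.1429  0.0471] (np.int64(1074), np.float64(0.002500277479054256))
both [ 0.5462 -0.0595 -0.2276  1.441 ] (np.int64(2530), np.float64(0.002523387974296726)) [ 0.6762 -0.058  -0.1498  0.0473] (np.int64(2556), np.float64(0.002523499148088076))
box in fix [[-0.12832882 -0.02082991  0.        ]]
```

View pics/w_top0.png

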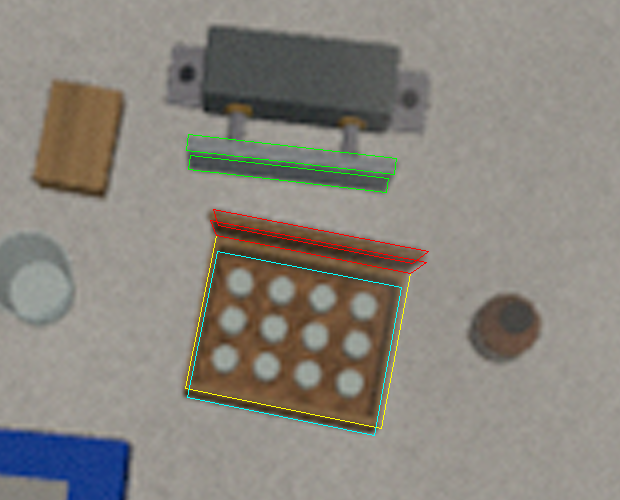

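View pics/w_side0.png

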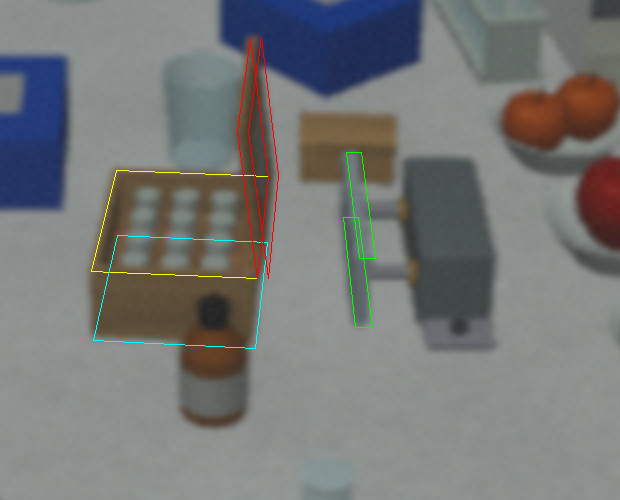

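The model wireframes fit both views to about 2 mm. The box is at (0.546, -0.060) with yaw -0.228, and the lid is at 1.44 rad. The plate is at (0.676, -0.058) with yaw -0.150. The box therefore sits 21 mm off the plate's middle and 0.078 rad off square, and I'll correct both during the push.

Next I'll bring the open gripper to the far side of the lid.

```bash
cat > g.py <<'E'
from station import bot
import numpy as np
from scipy.spatial.transform import Rotation as R
B=np.array([.5462,-.0595,-.2276]);F=np.array([.6762,-.058,-.1498])
def w(fr,x,y,z):
    C,S=np.cos(fr[2]),np.sin(fr[2]);return np.array([fr[0]+C*x-S*y,fr[1]+S*x+C*y,z])
def down(a): # tool y = -x of frame yaw a
    s,c=np.sin(a),np.cos(a);return R.from_matrix(np.array([[s,-c,0],[-c,-s,0],[0,0,-1]]).T)
def delta(p,Rt,o=None):
    o=o or bot.get_obs();R0=R.from_rotvec(o['eef_rot'])
    return np.r_[R0.inv().apply(p-o['ee_pos'])/.08,(R0.inv()*Rt).as_rotvec()/(2*np.pi)]
def st():
    o=bot.get_obs();return o['time'],o['ee_pos'].round(4),o['force'].round(2),o['qpos'].round(2)
E
python3 -c "
from g import *
print(st());print(delta(w(B,.10,0,.30),down(B[2])).round(3)); print(down(B[2]).as_matrix())"
```

```text
(0.1, array([ 0.2011, -0.5914,  0.3032]), array([ 0.14, -0.13, -0.63]), array([-1.25,  0.35,  1.63,  0.  ,  1.16, -0.  ]))
[-4.247 -7.287  0.046  0.     0.     0.088]
[[-0.22564007 -0.97421074  0.        ]
 [-0.97421074  0.22564007  0.        ]
 [-0.          0.         -1.        ]]
```

>>> carry_out(targets=[[-0.3,-0.5,0,0,0,0],[-0.58,-1,0,0,0,0],[-0.58,-1,0,0,0,0]], grip=0)

```text
time: 0.4
ee_pos: [0.2642, -0.5182, 0.3027]
eef_rot: [-2.554, 1.824, 0.004]
force: [-1.1, -0.2, -0.1]
grip_width: 0.0852
```

>>> carry_out(targets=[[-0.3,-0.5,0,0,0,0],[-0.58,-1,0,0,0,0],[-0.58,-1,0,0,0,0]])

```text
time: 0.7
ee_pos: [0.3271, -0.4451, 0.3028]
eef_rot: [-2.555, 1.819, 0.005]
force: [-0.4, -0.2, 0.7]
grip_width: 0.0855
```

>>> carry_out(targets=[[-0.3,-0.5,0,0,0,0],[-0.58,-1,0,0,0,0],[-0.58,-1,0,0,0,0]])

```text
time: 1.0
ee_pos: [0.3897, -0.3725, 0.3031]
eef_rot: [-2.557, 1.814, 0.005]
force: [-0.4, -1.3, -0.3]
grip_width: 0.0851
```

>>> carry_out(targets=[[-0.3,-0.5,0,0,0,0],[-0.58,-1,0,0,0,0],[-0.58,-1,0,0,0,0]])

```text
time: 1.3
ee_pos: [0.4522, -0.3003, 0.3036]
eef_rot: [-2.559, 1.81, 0.004]
force: [-0.4, -0.7, 0.4]
grip_width: 0.0853
```

>>> carry_out(targets=[[-0.3,-0.5,0,0,0,0],[-0.58,-1,0,0,0,0],[-0.58,-1,0,0,0,0]])

```text
time: 1.6
ee_pos: [0.5145, -0.2281, 0.3042]
eef_rot: [-2.561, 1.806, 0.003]
force: [-0.3, -0.6, -0.5]
grip_width: 0.0855
```

>>> carry_out(targets=[[-0.3,-0.5,0,0,0,0],[-0.58,-1,0,0,0,0],[-0.58,-1,0,0,0,0]])

```text
time: 1.9
ee_pos: [0.5767, -0.1561, 0.3049]
eef_rot: [-2.562, 1.802, 0.002]
force: [0.7, -0.5, -0.3]
grip_width: 0.0853
```

```bash
python3 -c "
from g import *
print(st());print(delta(w(B,.10,0,.30),down(B[2])).round(3))"
```

```text
(1.9, array([ 0.5767, -0.1561,  0.3049]), array([ 0.71, -0.53, -0.3 ]), array([-0.27,  0.31,  1.69,  0.01,  1.14,  0.95]))
[-5.87e-01 -1.10e+00  7.20e-02 -1.00e-03  1.00e-03  9.10e-02]
```

>>> carry_out(targets=[[-0.2,-0.33,0.02,0,0,0.02],[-0.4,-0.67,0.04,0,0,0.04],[-0.59,-1,0.06,0,0,0.06],[-0.59,-1,0.07,0,0,0.08],[-0.59,-1,0.07,0,0,0.091],[-0.59,-1,0.07,0,0,0.091],[-0.59,-1,0.07,0,0,0.091]])

```text
time: 2.6
ee_pos: [0.6356, -0.0862, 0.2999]
eef_rot: [-1.952, 2.451, 0.006]
force: [-0.8, -1.1, 0.1]
grip_width: 0.0854
```

```bash
cat > snap.py <<'E'
import sys;from station import bot;import cv2,numpy as np
for n in("side","top"):
    c=bot.camera(n);np.savez(f"pics/{n}{sys.argv[1]}.npz",**c);im=c["img"][:,:,::-1]
    u0,v0=(235,110) if n=="side" else (200,110)
    cv2.imwrite(f"pics/{n}{sys.argv[1]}.png",cv2.resize(im[v0:v0+180,u0:u0+180],None,fx=3,fy=3))
E
python3 snap.py 1; python3 -c "
from g import *
print(st());print(delta(w(B,.10,0,.22),down(B[2])).round(3))
import cv2;cv2.imwrite('pics/c1.png',np.hstack([cv2.imread('pics/side1.png'),cv2.imread('pics/top1.png')])[:, :][::1,::1] if 0 else cv2.resize(np.hstack([cv2.imread('pics/side1.png'),cv2.imread('pics/top1.png')]),(800,400)))"
```

```text
(2.7, array([ 0.6357, -0.0857,  0.3001]), array([-0.42,  1.53,  0.34]), array([-0.14,  0.38,  1.6 ,  0.01,  1.16,  1.65]))
[-5.700e-02 -8.400e-02  1.002e+00 -0.000e+00  1.000e-03  0.000e+00]
```

View pics/c1.png

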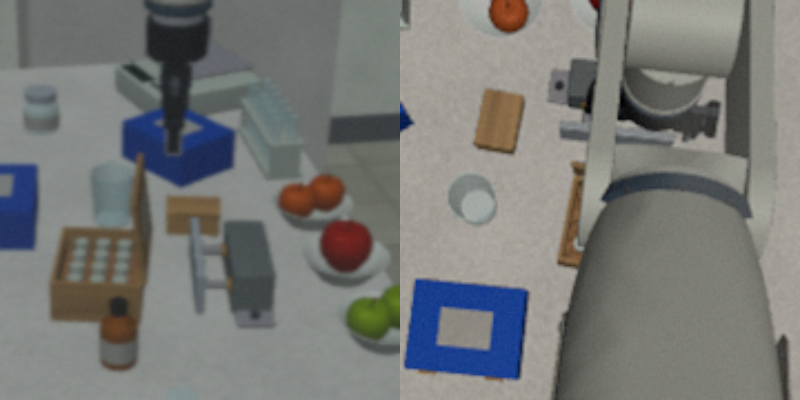

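The side view shows the fingertips at crop (173,150), right of the lid top at (140,157), so they are on the far side and clear of it. The arm hides the top view. I'll descend now.

>>> carry_out(targets=[[-0.06,-0.08,0.3,0,0,0],[-0.06,-0.08,0.6,0,0,0],[-0.06,-0.08,0.9,0,0,0],[-0.06,-0.08,1,0,0,0],[-0.06,-0.08,1,0,0,0]])

```text
time: 3.2
ee_pos: [0.6427, -0.0821, 0.2191]
eef_rot: [-1.953, 2.452, 0.008]
force: [0.3, -0.0, -0.4]
grip_width: 0.0854
```

```bash
python3 snap.py 2; python3 - <<'E'
from g import *
print(st());o=bot.get_obs()
C,S=np.cos(B[2]),np.sin(B[2])
# finger cloud in box frame from side view
from fit import *
c=load("pics/side2.npz");P=cloud(c,230,385,100,300)[0];L=loc(P,*B)
k=(L[:,2]>.1)&(L[:,2]<.22)&(L[:,0]>.0)&(L[:,0]<.2)&(abs(L[:,1])<.1);Q=L[k]
for z in np.arange(.1,.22,.01):
    q=Q[(Q[:,2]>=z)&(Q[:,2]<z+.01)]
    for nm,s in(("lid",q[q[:,0]<.07]),("fing",q[q[:,0]>=.07])):
        if len(s):print(z.round(2),nm,len(s),s[:,0].min().round(4),s[:,0].max().round(4),s[:,1].min().round(3),s[:,1].max().round(3))
E
```

```text
(3.3, array([ 0.6439, -0.0821,  0.2212]), array([-0.23,  0.26,  0.11]), array([-0.13,  0.47,  1.65,  0.01,  1.01,  1.66]))
0.1 lid 33 0.054 0.0628 -0.075 0.076
0.11 lid 21 0.0539 0.0617 -0.074 0.024
0.12 lid 29 0.051 0.06 -0.074 0.058
0.13 lid 28 0.0507 0.0585 -0.08 0.076
0.14 lid 25 0.0478 0.0576 -0.075 0.041
0.15 lid 31 0.0478 0.0556 -0.078 0.075
0.16 lid 26 0.0477 0.0543 -0.076 0.069
0.16 fing 21 0.0913 0.1111 -0.052 0.052
0.17 lid 35 0.0436 0.053 -0.073 0.078
0.17 fing 32 0.0911 0.1109 -0.058 0.047
0.18 lid 55 0.0438 0.0518 -0.078 0.073
0.18 fing 26 0.0909 0.1107 -0.06 -0.047
0.19 fing 19 0.0907 0.1102 -0.061 -0.047
0.2 fing 7 0.0876 0.1128 -0.072 -0.049
0.21 fing 42 0.0882 0.1173 -0.079 -0.033
```

View pics/side2.png

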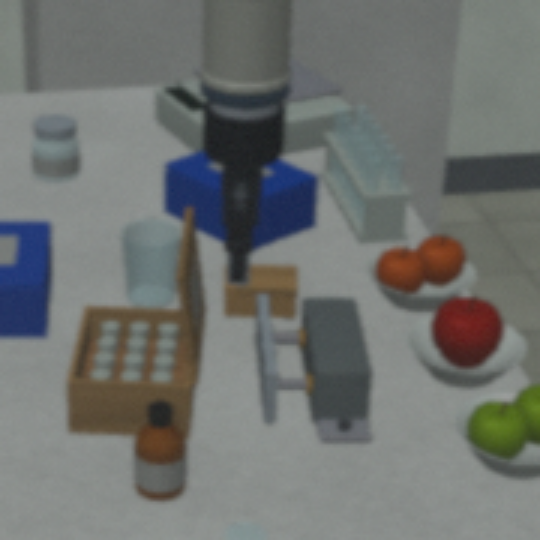

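Measured finger geometry: half-width about 10 mm, tips 60 mm below the TCP. I'll close the gap first, then follow the arc.

```bash
python3 - <<'E'
from g import *
def tcp(t,r=.1,pen=.001):
    return w(B,.06-r*np.cos(t)+(.008-pen)*np.sin(t)+.0105,0,.06+r*np.sin(t)+(.008-pen)*np.cos(t)+.0603)
d=lambda p:delta(p,down(B[2])).round(3)
print(d(w(B,.10,0,.221)))
for t in np.arange(1.46,.6,-.07): print(t.round(2),d(tcp(t)))
E
```

```text
[ 0.001  0.003  0.002 -0.001  0.001  0.   ]
1.46 [ 0.     0.423  0.007 -0.001  0.001  0.   ]
1.39 [ 0.     0.511  0.014 -0.001  0.001  0.   ]
1.32 [ 0.     0.597  0.026 -0.001  0.001  0.   ]
1.25 [ 0.     0.683  0.045 -0.001  0.001  0.   ]
1.18 [ 0.     0.767  0.069 -0.001  0.001  0.   ]
1.11 [ 0.     0.85   0.099 -0.001  0.001  0.   ]
1.04 [ 0.     0.93   0.135 -0.001  0.001  0.   ]
0.97 [ 1.000e-03  1.007e+00  1.770e-01 -1.000e-03  1.000e-03  0.000e+00]
0.9 [ 1.000e-03  1.081e+00  2.230e-01 -1.000e-03  1.000e-03  0.000e+00]
0.83 [ 1.000e-03  1.152e+00  2.750e-01 -1.000e-03  1.000e-03  0.000e+00]
0.76 [ 2.000e-03  1.219e+00  3.320e-01 -1.000e-03  1.000e-03  0.000e+00]
0.69 [ 2.000e-03  1.282e+00  3.930e-01 -1.000e-03  1.000e-03  0.000e+00]
0.62 [ 3.00e-03  1.34e+00  4.59e-01 -1.00e-03  1.00e-03  0.00e+00]
```

>>> carry_out(targets=[[0,0.12,0,0,0,0],[0,0.24,0,0,0,0],[0,0.34,0,0,0,0],[0,0.42,0.01,0,0,0],[0,0.48,0.01,0,0,0],[0,0.54,0.02,0,0,0],[0,0.6,0.03,0,0,0],[0,0.68,0.045,0,0,0],[0,0.68,0.045,0,0,0]])

```text
time: 4.2
ee_pos: [0.5899, -0.0697, 0.2171]
eef_rot: [-1.952, 2.451, 0.006]
force: [0.4, -0.4, 0.0]
grip_width: 0.0857
```

```bash
python3 snap.py 3; python3 - <<'E'
from g import *
from fit import *
print(st())
o=clouds("3");print(fit(boxsd,o['side'],[*B,1.25]))
def tcp(t,r=.1,pen=.001):
    return w(B,.06-r*np.cos(t)+(.008-pen)*np.sin(t)+.0105,0,.06+r*np.sin(t)+(.008-pen)*np.cos(t)+.0603)
d=lambda p:delta(p,down(B[2])).round(3)
for t in np.arange(1.25,.4,-.07): print(t.round(2),d(tcp(t)))
E
```

```text
(4.3, array([ 0.5906, -0.0698,  0.2172]), array([-0.19, -0.76, -0.28]), array([-0.12,  0.4 ,  1.78,  0.01,  0.96,  1.67]))
(array([ 0.54539475, -0.05989781, -0.23160431,  1.27152519]), np.int64(1318), np.float64(0.002121722942074812))
1.25 [ 0.     0.    -0.002 -0.     0.001  0.   ]
1.18 [ 0.     0.084  0.022 -0.     0.001  0.   ]
1.11 [ 0.     0.167  0.053 -0.     0.001  0.   ]
1.04 [ 0.001  0.247  0.089 -0.     0.001  0.   ]
0.97 [ 0.001  0.324  0.13  -0.     0.001  0.   ]
0.9 [ 0.001  0.398  0.177 -0.     0.001  0.   ]
0.83 [ 0.001  0.469  0.229 -0.     0.001  0.   ]
0.76 [ 0.002  0.536  0.286 -0.     0.001  0.   ]
0.69 [ 0.002  0.598  0.347 -0.     0.001  0.   ]
0.62 [ 0.003  0.657  0.412 -0.     0.001  0.   ]
0.55 [ 0.003  0.71   0.482 -0.     0.001  0.   ]
0.48 [ 0.004  0.759  0.555 -0.     0.001  0.   ]
0.41 [ 0.004  0.802  0.631 -0.     0.001  0.   ]
```

View pics/side3.png

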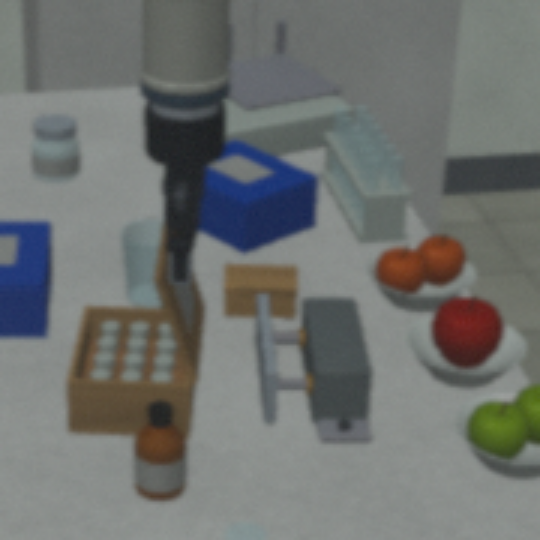

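The lid now leans to about 1.27 rad with the fingertip on its outer face at (180,270), and the box hasn't moved. I'll continue along the arc.

>>> carry_out(targets=[[0,0.08,0.02,0,0,0],[0,0.17,0.05,0,0,0],[0,0.25,0.09,0,0,0],[0,0.32,0.13,0,0,0],[0,0.4,0.18,0,0,0],[0,0.47,0.23,0,0,0],[0,0.54,0.29,0,0,0],[0,0.6,0.35,0,0,0],[0,0.66,0.41,0,0,0],[0,0.71,0.48,0,0,0],[0,0.76,0.555,0,0,0],[0,0.76,0.555,0,0,0]])

```text
time: 5.5
ee_pos: [0.5306, -0.0556, 0.1716]
eef_rot: [-1.952, 2.452, 0.007]
force: [-1.1, 0.4, 0.3]
grip_width: 0.0855
```

```bash
python3 snap.py 4; python3 - <<'E'
from g import *
from fit import *
print(st())
o=clouds("4");print(fit(boxsd,o['side'],[*B,.48]))
def tcp(t,r=.1,pen=.001):
    return w(B,.06-r*np.cos(t)+(.008-pen)*np.sin(t)+.0105,0,.06+r*np.sin(t)+(.008-pen)*np.cos(t)+.0603)
d=lambda p:delta(p,down(B[2])).round(3)
for t in np.arange(.48,-.02,-.06): print(t.round(2),d(tcp(t)))
E
```

```text
(5.6, array([ 0.5316, -0.0558,  0.1725]), array([-0.12,  0.19,  0.18]), array([-0.11,  0.38,  1.94,  0.01,  0.82,  1.68]))
(array([ 0.54678177, -0.06023029, -0.23703298,  0.49171946]), np.int64(1560), np.float64(0.0019514707523383586))
0.48 [ 0.004 -0.001 -0.003 -0.     0.001  0.   ]
0.42 [ 0.004  0.036  0.062 -0.     0.001  0.   ]
0.36 [ 0.005  0.07   0.129 -0.     0.001  0.   ]
0.3 [ 0.005  0.099  0.199 -0.     0.001  0.   ]
0.24 [ 0.006  0.124  0.269 -0.     0.001  0.   ]
0.18 [ 0.007  0.145  0.342 -0.     0.001  0.   ]
0.12 [ 0.007  0.162  0.415 -0.     0.001  0.   ]
0.06 [ 0.008  0.174  0.489 -0.     0.001  0.   ]
0.0 [ 0.008  0.182  0.564 -0.     0.001  0.   ]
```

View pics/side4.png

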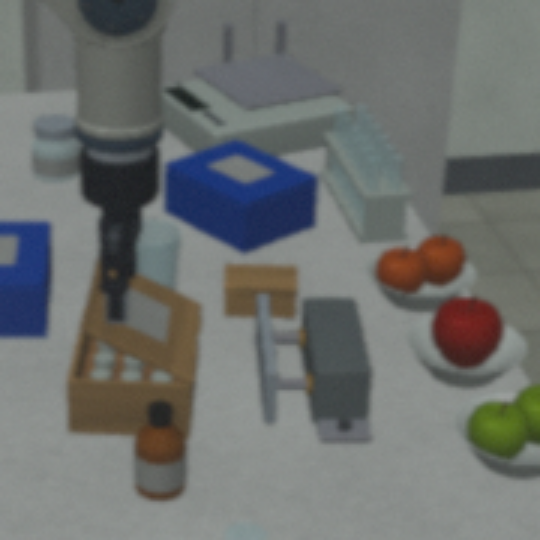

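The lid is at about 0.49 rad and moving as planned, with the tip at (117,315). I'll bring it down to the last few millimetres and watch the force.

>>> carry_out(targets=[[0,0.04,0.06,0,0,0],[0,0.07,0.13,0,0,0],[0,0.1,0.2,0,0,0],[0,0.12,0.27,0,0,0],[0,0.145,0.34,0,0,0],[0,0.16,0.4,0,0,0],[0,0.17,0.45,0,0,0],[0,0.175,0.49,0,0,0],[0,0.18,0.52,0,0,0],[0,0.18,0.54,0,0,0],[0,0.18,0.55,0,0,0],[0,0.18,0.55,0,0,0]])

```text
time: 6.8
ee_pos: [0.5178, -0.0522, 0.1284]
eef_rot: [-1.951, 2.451, 0.005]
force: [-0.8, 0.3, -0.5]
grip_width: 0.0854
```

>>> carry_out(targets=[[0,0,0.01,0,0,0],[0,0,0.02,0,0,0],[0,0,0.03,0,0,0],[0,0,0.03,0,0,0]])

```text
time: 7.2
ee_pos: [0.5179, -0.0523, 0.1277]
eef_rot: [-1.951, 2.451, 0.005]
force: [-7.5, 2.0, 24.9]
grip_width: 0.0851
```

```bash
python3 snap.py 5; python3 - <<'E'
from g import *
from fit import *
print(st())
o=clouds("5");print(fit(boxsd,o['side'],[*B,.02]))
E
```

```text
(7.3, array([ 0.5179, -0.0523,  0.1277]), array([-7.61,  1.49, 23.83]), array([-0.11,  0.43,  1.99,  0.01,  0.71,  1.68]))
(array([ 0.54577501, -0.05941252, -0.21854685,  0.07264997]), np.int64(1497), np.float64(0.0020341268876682157))
```

View pics/side5.png

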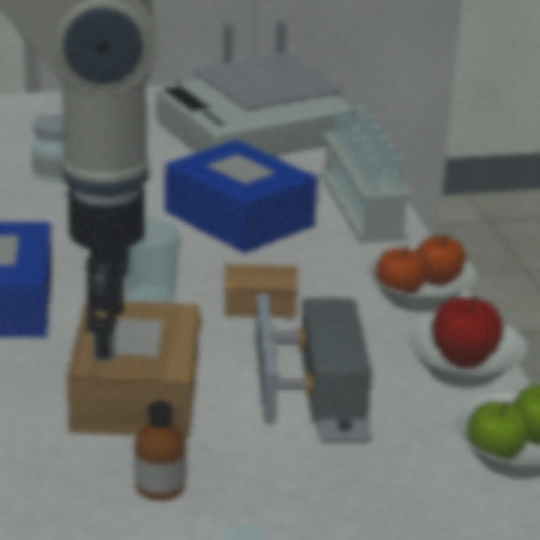

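Vertical reaction jumped to 24 N with the tip at 67.5 mm, so the lid is seated on the rim. I'll lift off and check.

>>> carry_out(targets=[[0,0,-0.2,0,0,0],[0,0,-0.5,0,0,0],[0,0.3,-0.8,0,0,0],[0,0.7,-0.9,0,0,0],[0,1,-0.9,0,0,0],[0,1,-0.9,0,0,0]])

```text
time: 7.9
ee_pos: [0.4367, -0.0344, 0.1995]
eef_rot: [-1.952, 2.452, 0.006]
force: [1.8, 0.8, 0.3]
grip_width: 0.0856
```

```bash
python3 snap.py 6; python3 - <<'E'
from g import *
from fit import *
print(st())
o=clouds("6");print(fit(boxsd,o['side'],[*B,.02]));b=fit(boxsd,o['side'],[*B,.02])[0]
L=loc(o['side'],*b[:3]);k=(abs(L[:,0])<.05)&(abs(L[:,1])<.06)&(L[:,2]>.04)&(L[:,2]<.1);Q=L[k];print("lid top plane",np.linalg.lstsq(np.c_[Q[:,:2],np.ones(len(Q))],Q[:,2],rcond=None)[0],len(Q))
c=load("pics/top0.npz");P,col,uv=cloud(c,150,350,120,300)
col=col.astype(int);k=(col[:,2]>col[:,0]+40)&(P[:,2]>.01)&(P[:,0]<.56);print("blue",P[k].min(0),P[k].max(0))
Q=loc(P[k],*B);print("in box frame x",Q[:,0].min(),Q[:,0].max(),"y",Q[:,1].min(),Q[:,1].max())
print(delta(w(B,-.10,0,.2),down(B[2])).round(3))
E
```

```text
(8.0, array([ 0.44  , -0.0349,  0.1999]), array([ 1.06, -0.57,  0.53]), array([-0.09,  0.21,  2.11,  0.01,  0.81,  1.7 ]))
(array([ 0.5459951 , -0.06001119, -0.22413702,  0.03004307]), np.int64(1648), np.float64(0.0018942914620100697))
lid top plane [0.00532305 0.00586219 0.07024439] 675
blue [0.35176558 0.07164958 0.05007058] [0.48135248 0.23202486 0.07777873]
in box frame x -0.23939424559865535 -0.10913740648021457 y 0.09680916805972545 0.25561936963697
[ 0.    -0.113 -0.001 -0.001  0.001  0.   ]
```

View pics/side6.png

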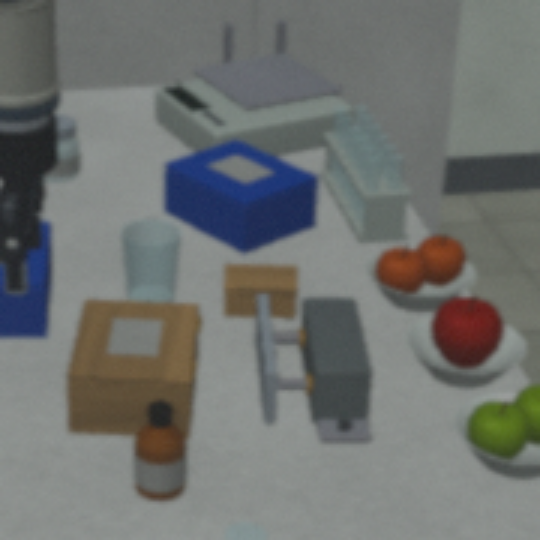

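The lid is shut: its top is flat at about 0.07 m with slope under 0.006 rad, and the box hasn't moved. The fingers are on the near side, clear of the blue look-alike. I'll descend in front of the near face, offset 10 mm to -y to suit the oblique push.

>>> carry_out(targets=[[0.04,0,0.3,0,0,0],[0.08,0,0.6,0,0,0],[0.12,0,0.9,0,0,0],[0.12,0,1,0,0,0],[0.12,0,1,0,0,0]])

```text
time: 8.5
ee_pos: [0.4385, -0.0437, 0.1188]
eef_rot: [-1.951, 2.451, 0.005]
force: [0.6, 0.2, 0.5]
grip_width: 0.0856
```

>>> carry_out(targets=[[0,0,0.2,0,0,0],[0,0,0.37,0,0,0],[0,0,0.37,0,0,0]])

```text
time: 8.8
ee_pos: [0.4389, -0.0434, 0.0891]
eef_rot: [-1.952, 2.452, 0.006]
force: [0.4, -0.4, 1.1]
grip_width: 0.0859
```

```bash
python3 snap.py 7; python3 - <<'E'
from g import *
from fit import *
print(st());o=bot.get_obs()['ee_pos'];print("tcp in box",loc(o[None],*B),"in fix",loc(o[None],*F))
b=fit(boxsd,clouds("7")['side'],[*B,.02]);print(b)
E
```

```text
(8.9, array([ 0.4393, -0.0435,  0.09  ]), array([0.3 , 0.63, 0.48]), array([-0.11,  0.42,  2.17,  0.02,  0.54,  1.68]))
tcp in box [[-0.10772385 -0.00849779  0.09001734]] in fix [[-0.23637872 -0.02098407  0.09001734]]
(array([ 0.54604811, -0.05957346, -0.22507344,  0.03092347]), np.int64(1647), np.float64(0.0018765860472467915))
```

View pics/side7.png

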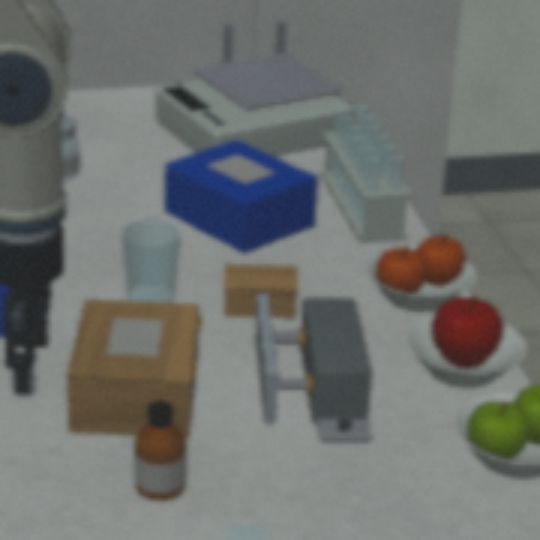

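```bash
python3 - <<'E'
from g import *
from fit import *
b0=np.array([.546,-.0597,-.226]);o=bot.get_obs()
f0=loc(np.array([[b0[0],b0[1],0]]),*F)[0][:2];print("box in fix",f0,b0[2]-F[2])
def pose(s,dx,dy,da,adv=0):
    x,y=f0+np.array([dx,dy])*s;a=b0[2]+da*s
    c=w(F,x,y,0);fr=np.array([c[0],c[1],a]);return delta(w(fr,-.0705+adv,-.0085,.09),down(a),o).round(3)
print(pose(0,0,0,0,-.003),pose(0,0,0,0))
for s in np.arange(0,1.01,.125):print(s,pose(s,.042,.020,.06))
E
```

```text
box in fix [-0.12848817 -0.02111206] -0.07620000000000002
[ 0.005 -0.426  0.002 -0.001  0.001 -0.   ] [ 0.005 -0.464  0.002 -0.001  0.001 -0.   ]
0.0 [ 0.005 -0.464  0.002 -0.001  0.001 -0.   ]
0.125 [-0.024 -0.527  0.002 -0.001  0.001 -0.001]
0.25 [-0.054 -0.591  0.003 -0.001  0.001 -0.002]
0.375 [-0.084 -0.655  0.003 -0.001  0.001 -0.004]
0.5 [-0.113 -0.719  0.004 -0.001  0.001 -0.005]
0.625 [-0.143 -0.783  0.004 -0.001  0.001 -0.006]
0.75 [-0.172 -0.848  0.005 -0.001  0.001 -0.007]
0.875 [-0.202 -0.912  0.005 -0.001  0.001 -0.008]
1.0 [-0.231 -0.976  0.006 -0.001  0.001 -0.01 ]
```

>>> carry_out(targets=[[0,-0.2,0,0,0,0],[0,-0.36,0,0,0,0],[0,-0.43,0,0,0,0],[0,-0.47,0,0,0,0],[-0.05,-0.59,0,0,0,-0.002],[-0.08,-0.65,0,0,0,-0.004],[-0.11,-0.72,0,0,0,-0.005],[-0.14,-0.78,0,0,0,-0.006],[-0.14,-0.78,0,0,0,-0.006]])

```text
time: 9.8
ee_pos: [0.5037, -0.0464, 0.0904]
eef_rot: [-1.997, 2.412, 0.003]
force: [-0.6, -0.2, -0.1]
grip_width: 0.0856
```

```bash
cat > chk.py <<'E'
import sys;from g import *
from fit import *
t=sys.argv[1]
o=bot.get_obs();print(st());c=clouds(t)
P=c['side'];guess=[float(v) for v in sys.argv[2:5]]
p,n,e=fit(boxsd,P,[*guess,.01]);L=loc(np.array([[p[0],p[1],0]]),*F)[0]
print("box",p.round(4),n,round(e,4),"in fix",L[:2].round(4),"yaw",round(p[2]-F[2],4))
q=loc(o['ee_pos'][None],*p[:3])[0];print("tcp in box",q.round(4),"in fix",loc(o['ee_pos'][None],*F)[0].round(4),"tool yaw-fix",delta(o['ee_pos'],down(F[2]),o)[3:].round(4))
E
python3 snap.py 8; python3 chk.py 8 .566 -.055 -.19
```

```text
(9.9, array([ 0.5032, -0.0465,  0.0904]), array([0.32, 0.12, 0.45]), array([-0.1 ,  0.48,  2.04,  0.01,  0.61,  1.65]))
box [ 0.5752 -0.0541 -0.2147  0.0285] 1644 0.002 in fix [-0.1004 -0.0112] yaw -0.0649
tcp in box [-0.072  -0.0079  0.0904] in fix [-0.1728 -0.0144  0.0904] tool yaw-fix [-0.0008  0.0014 -0.0061]
```

View pics/side8.png

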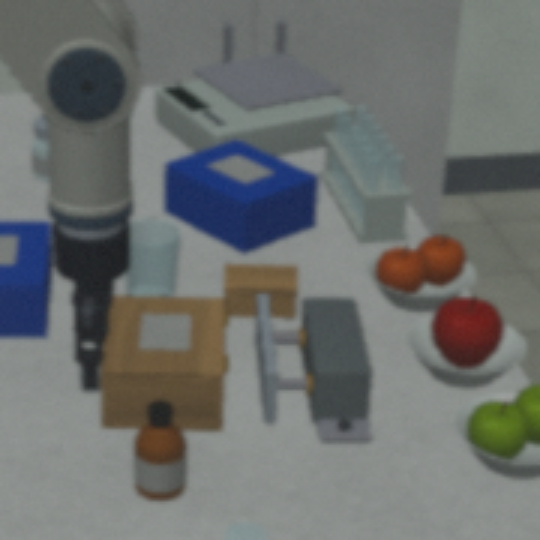

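The box followed without slipping. It is now at y = -11 mm in the fixture frame, and the yaw error is shrinking. I'll continue to just short of the plate.

```bash
python3 - <<'E'
from g import *
from fit import *
o=bot.get_obs();t0=np.array([-.1728,-.0144]);a0=F[2]-.038
p0=loc(o['ee_pos'][None],*F)[0]
for s in np.arange(0,1.01,.25):
    a=a0+.038*s; print(s,delta(w(F,p0[0]+.032*s,p0[1]+.012*s,.0904),down(a),o).round(3))
E
```

```text
0.0 [ 0.     0.     0.    -0.001  0.001 -0.   ]
0.25 [-0.041 -0.098  0.001 -0.001  0.001 -0.002]
0.5 [-0.083 -0.197  0.002 -0.001  0.001 -0.003]
0.75 [-0.124 -0.295  0.003 -0.001  0.001 -0.005]
1.0 [-0.165 -0.394  0.004 -0.001  0.001 -0.006]
```

>>> carry_out(targets=[[-0.03,-0.07,0,0,0,-0.001],[-0.07,-0.16,0,0,0,-0.003],[-0.11,-0.26,0,0,0,-0.005],[-0.15,-0.35,0,0,0,-0.006],[-0.165,-0.39,0,0,0,-0.006],[-0.165,-0.39,0,0,0,-0.006]])

```text
time: 10.5
ee_pos: [0.5374, -0.0392, 0.0908]
eef_rot: [-2.041, 2.374, 0.001]
force: [-0.7, -0.1, 0.5]
grip_width: 0.0855
```

```bash
python3 snap.py 9; python3 chk.py 9 .61 -.05 -.17; python3 -c "
from fit import *;from g import F
print(fit(fixsd,clouds('9')['side'],[*F,.047]))"
```

```text
(10.6, array([ 0.5367, -0.0393,  0.0908]), array([0.03, 0.81, 0.28]), array([-0.08,  0.52,  1.97,  0.01,  0.65,  1.63]))
box [ 0.6196 -0.048  -0.1995  0.0294] 1764 0.0023 in fix [-0.0575  0.0014] yaw -0.0497
tcp in box [-0.083  -0.0079  0.0908] in fix [-0.1407 -0.0023  0.0908] tool yaw-fix [-0.001   0.0014 -0.0001]
(array([ 0.6637141 , -0.0577822 , -0.1349368 ,  0.05822194]), np.int64(1200), np.float64(0.0031639324820108227))
```

View pics/side9.png

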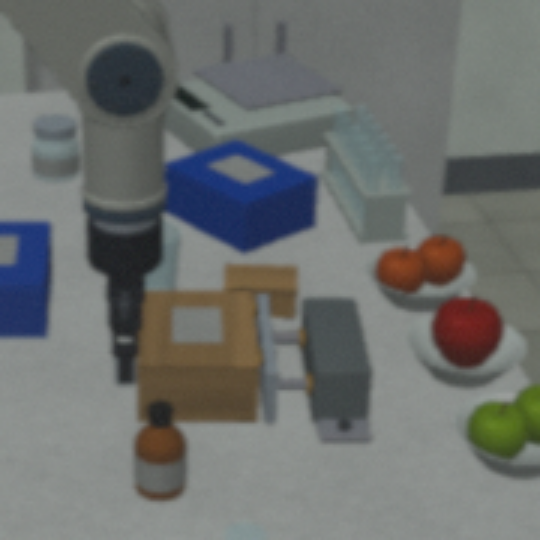

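```bash
cat > chk2.py <<'E'
import sys;from g import *
from fit import *
t=sys.argv[1];x0,y0,a0=[float(v) for v in sys.argv[2:5]]
o=bot.get_obs();print(st())
for n,bb in(("side",(230,385,150,300)),("top",(200,390,100,270))):
    c=load(f"pics/{n}{t}.npz");P,col,uv=cloud(c,*bb);col=col.astype(int)
    wood=(col[:,0]-col[:,2]>25)
    L=loc(P,x0,y0,a0);near=(abs(L[:,0])<.085)&(abs(L[:,1])<.095)&(L[:,2]>.012)&(L[:,2]<.09)
    if (wood&near).sum()<80: print(n,"few",(wood&near).sum());continue
    Q=P[wood&near]
    f=lambda P,p: sdf(loc(P,*p),np.array([0,0,.034]),np.array([.06,.075,.034]))
    try:
        p,k,e=fit(f,Q,[x0,y0,a0]);L=loc(np.array([[p[0],p[1],0]]),*F)[0]
        print(n,"box",p.round(4),k,round(e,4),"in fix",L[:2].round(4),"yaw",round(p[2]-F[2],4),"tcp in box",loc(o['ee_pos'][None],*p)[0].round(4))
        Lq=loc(Q,*p);T=Lq[Lq[:,2]>.06];print(" top x pct",np.percentile(T[:,0],[1,99]).round(4),"y",np.percentile(T[:,1],[1,99]).round(4))
    except Exception as ex: print(n,ex)
    grey=abs(col[:,0]-col[:,2])<25
    L=loc(P,*F);k=grey&(abs(L[:,1])<.09)&(L[:,0]>-.02)&(L[:,0]<.04)&(L[:,2]>.015)&(L[:,2]<.075)
    G=P[k];fp=lambda P,p: sdf(loc(P,F[0]+p[0]*np.cos(F[2]),F[1]+p[0]*np.sin(F[2]),F[2]),np.array([.006,0,.035]),np.array([.006,.08,.03]))
    best=min(np.arange(-.01,.03,.0005),key=lambda s:np.minimum(abs(fp(G,[s])),.006).mean());print(" plate travel est",round(best,4),k.sum())
E
for a in "0 .546 -.0597 -.226" "7 .546 -.0597 -.226" "8 .5752 -.0541 -.2" "9 .612 -.047 -.17"; do echo == $a; python3 chk2.py $a; done
```

```text
== 0 .546 -.0597 -.226
(10.6, array([ 0.5367, -0.0393,  0.0908]), array([0.03, 0.81, 0.28]), array([-0.08,  0.52,  1.97,  0.01,  0.65,  1.63]))
side box [ 0.5509 -0.0593 -0.2357] 807 0.0033 in fix [-0.1237 -0.02  ] yaw -0.0859 tcp in box [-0.0185  0.0162  0.0908]
 top x pct [-0.0653  0.0592] y [-0.0791  0.074 ]
 plate travel est -0.0015 286
top box [ 0.543  -0.0597 -0.223 ] 680 0.0043 in fix [-0.1314 -0.0216] yaw -0.0732 tcp in box [-0.0107  0.0185  0.0908]
 top x pct [-0.0557  0.064 ] y [-0.0717  0.0771]
 plate travel est 0.0005 443
== 7 .546 -.0597 -.226
(10.6, array([ 0.5367, -0.0393,  0.0908]), array([0.03, 0.81, 0.28]), array([-0.08,  0.52,  1.97,  0.01,  0.65,  1.63]))
side box [ 0.5462 -0.0576 -0.2255] 1358 0.0026 in fix [-0.1286 -0.019 ] yaw -0.0757 tcp in box [-0.0134  0.0156  0.0908]
 top x pct [-0.0592  0.0588] y [-0.0795  0.0702]
 plate travel est -0.002 280
top box [ 0.5486 -0.0583 -0.2141] 1002 0.0029 in fix [-0.1261 -0.0194] yaw -0.0643 tcp in box [-0.0157  0.016   0.0908]
 top x pct [-0.0441  0.0587] y [-0.0736  0.074 ]
 plate travel est 0.0005 448
== 8 .5752 -.0541 -
[... 355 characters left out ...]
] 453 0.0029 in fix [-0.0955 -0.0098] yaw -0.0272 tcp in box [-0.0454  0.0062  0.0908]
 top x pct [-0.053   0.0607] y [-0.0711  0.0752]
 plate travel est 0.0005 450
== 9 .612 -.047 -.17
(10.6, array([ 0.5367, -0.0393,  0.0908]), array([0.03, 0.81, 0.28]), array([-0.08,  0.52,  1.97,  0.01,  0.65,  1.63]))
side box [ 0.6124 -0.043  -0.1437] 1330 0.0027 in fix [-0.0653  0.0053] yaw 0.0061 tcp in box [-0.0755 -0.0072  0.0908]
 top x pct [-0.061   0.0568] y [-0.0789  0.0706]
 plate travel est -0.002 307
top box [ 0.6134 -0.0437 -0.1558] 238 0.0029 in fix [-0.0642  0.0047] yaw -0.006 tcp in box [-0.0765 -0.0075  0.0908]
 top x pct [-0.0513  0.0607] y [-0.0683  0.074 ]
 plate travel est 0.0005 320
```

The colour-filtered fits agree: the box is square (about 0 ± 0.01 rad), y is about +5 mm, and it is about 4 mm short of the plate. I'll push slowly along the fixture's x.

>>> carry_out(targets=[[0,-0.03,0,0,0,0],[0,-0.06,0,0,0,0],[0,-0.09,0,0,0,0],[0,-0.12,0,0,0,0],[0,-0.14,0,0,0,0],[0,-0.16,0,0,0,0],[0,-0.18,0,0,0,0],[0,-0.2,0,0,0,0],[0,-0.2,0,0,0,0],[0,-0.2,0,0,0,0]])

```text
time: 11.6
ee_pos: [0.5505, -0.0415, 0.0905]
eef_rot: [-2.044, 2.376, 0.007]
force: [-9.8, 1.6, 7.6]
grip_width: 0.0856
```

```bash
python3 snap.py 10; python3 chk2.py 10 .620 -.044 -.15; python3 -c "
from g import *;from fit import loc
o=bot.get_obs();print(loc(o['ee_pos'][None],*F),o['force'],o['torque'],delta(w(F,-.1265,-.0023,.0908),down(F[2]),o).round(3))"
```

```text
(11.7, array([ 0.5505, -0.0415,  0.0906]), array([-9.21,  1.33,  7.08]), array([-0.08,  0.53,  1.93,  0.01,  0.67,  1.63]))
side box [ 0.6192 -0.0441 -0.1582] 1310 0.0027 in fix [-0.0584  0.0053] yaw -0.0084 tcp in box [-0.0682 -0.0083  0.0906]
 top x pct [-0.0525  0.0606] y [-0.0787  0.0706]
 plate travel est 0.005 248
top box [ 0.6236 -0.0457 -0.1481] 102 0.0032 in fix [-0.0538  0.0043] yaw 0.0017 tcp in box [-0.0729 -0.0067  0.0906]
 top x pct [-0.0569  0.0602] y [-0.065  0.075]
 plate travel est 0.0085 228
[[-0.12672342 -0.00248837  0.09055066]] [-9.20901323  1.33139387  7.08268411] [0.4599301  1.31464986 0.37174776] [-0.002 -0.003 -0.003 -0.     0.001 -0.   ]
```

View pics/side10.png

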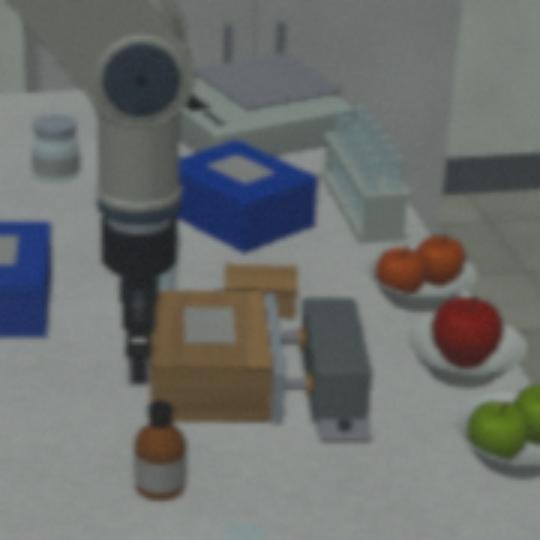

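The plate is now in by about 6–8 mm (crop x moved from 262 to 275) and the push reads 9 N including friction. The box is square and central. It needs about 6–7 mm more, plus the arm's ~2 mm give.

>>> carry_out(targets=[[0,-0.03,0,0,0,0],[0,-0.045,0,0,0,0],[0,-0.06,0,0,0,0],[0,-0.075,0,0,0,0],[0,-0.09,0,0,0,0],[0,-0.1,0,0,0,0],[0,-0.11,0,0,0,0],[0,-0.11,0,0,0,0],[0,-0.11,0,0,0,0]])

```text
time: 12.6
ee_pos: [0.5556, -0.0424, 0.09]
eef_rot: [-2.048, 2.38, 0.016]
force: [-15.5, 3.3, 12.3]
grip_width: 0.085
```

```bash
python3 snap.py 11; python3 chk2.py 11 .628 -.045 -.15; python3 -c "
from g import *;from fit import loc
o=bot.get_obs();print(loc(o['ee_pos'][None],*F),o['force'],o['torque'])"
```

```text
(12.7, array([ 0.5556, -0.0424,  0.09  ]), array([-16.18,   2.67,  11.92]), array([-0.08,  0.54,  1.92,  0.01,  0.69,  1.63]))
side box [ 0.6308 -0.0458 -0.1425] 1329 0.0027 in fix [-0.0467  0.0053] yaw 0.0073 tcp in box [-0.0749 -0.0073  0.09  ]
 top x pct [-0.0591  0.0538] y [-0.0795  0.0717]
 plate travel est 0.0095 231
top few 36
[[-0.12156435 -0.00254427  0.09004916]] [-16.17519747   2.67086561  11.92071449] [0.59382469 1.96970394 0.35538582]
```

View pics/side11.png

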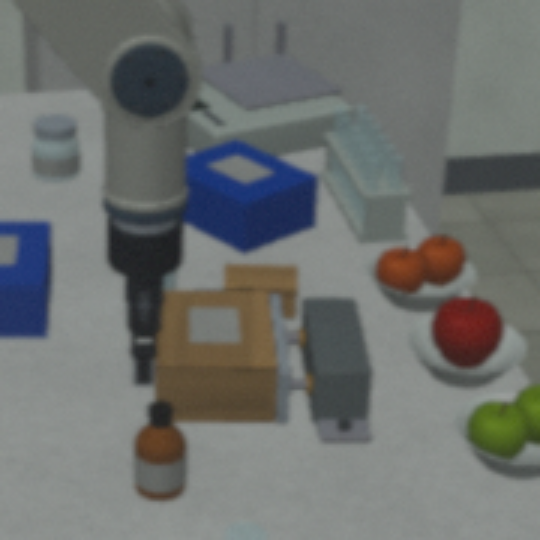

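View pics/top11.png

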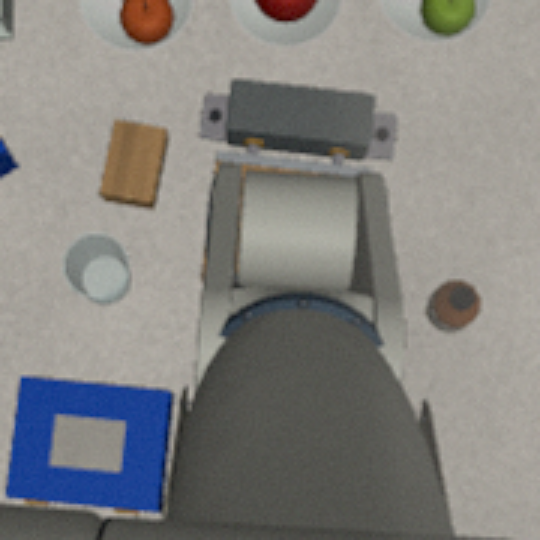

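Now a sharper measurement of the plate's travel: I'll register the plate image patch against the rest picture in both views.

```bash
python3 - <<'E'
from g import *
from fit import *
C,S=np.cos(F[2]),np.sin(F[2])
for n,y,zz in(("side",-.079,(.008,.03)),("top",None,None)):
    a=load(f"pics/{n}0.npz");b=load(f"pics/{n}11.npz");c10=load(f"pics/{n}10.npz");c9=load(f"pics/{n}9.npz")
    # points on plate: side -> end strip at y=-.08 ; top -> top face strip
    pts=[(x,-.08,z) for x in np.arange(-.008,.021,.001) for z in np.arange(.008,.062,.002)] if n=="side" else [(x,y,.065) for x in np.arange(-.006,.02,.001) for y in np.r_[np.arange(.045,.078,.002)]]
    X=np.array(pts);
    def samp(c,s):
        g=cv2.GaussianBlur(cv2.cvtColor(c['img'],cv2.COLOR_RGB2GRAY),(0,0),.7).astype(np.float32)
        W=np.array([w(F,x+s,y,z) for x,y,z in X]);uv=proj(c,W).astype(np.float32)
        return cv2.remap(g,uv[None,:,0],uv[None,:,1],cv2.INTER_CUBIC)[0]
    ref=samp(a,0)
    for nm,c in(("7",load(f"pics/{n}7.npz")),("9",c9),("10",c10),("11",b)):
        m=np.ones(len(X),bool) if n=="top" else X[:,0]>.000
        ss=np.arange(-.004,.026,.0005);e=[np.corrcoef(ref[m],samp(c,s)[m])[0,1] for s in ss];i=int(np.argmax(e));print(n,nm,ss[i].round(4),round(e[i],3))
    im=cv2.resize(b['img'][:,:,::-1],None,fx=6,fy=6,interpolation=cv2.INTER_CUBIC)
    for s,col in((0,(255,0,0)),(.007,(0,255,255)),(.014,(0,255,0)),(.021,(0,0,255))):
        W=[w(F,s,.08,.065),w(F,s,-.08,.065),w(F,s,-.08,.005)];cv2.polylines(im,[((proj(b,W)+.5)*6-.5).astype(np.int32)],False,col,1)
    u0,v0=(300,195) if n=="side" else (255,130)
    cv2.imwrite(f"pics/p_{n}11.png",im[v0*6:v0*6+420,u0*6:u0*6+480])
E
```

```text
side 7 0.0 0.999
side 9 0.0 0.999
side 10 0.0075 0.994
side 11 0.012 0.993
top 7 0.0 0.999
top 9 0.0005 0.987
top 10 0.0065 0.946
top 11 0.01 0.868
```

View pics/p_side11.png

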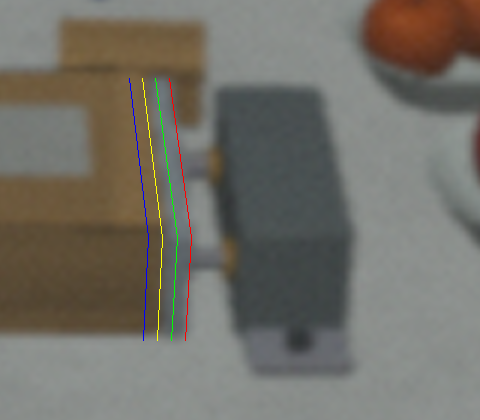

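View pics/p_top11.png

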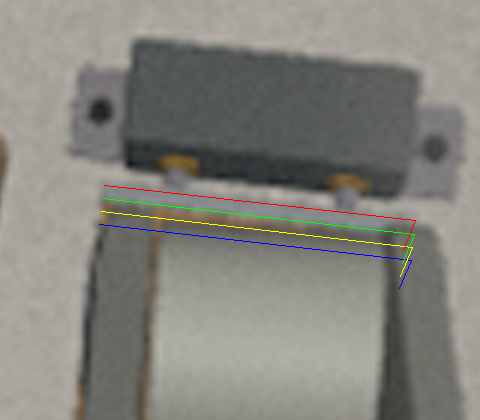

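The side registration gives 12 mm and the top (partly hidden) 10 mm, so about 8 N on the plate. I'll nudge it about 2 mm towards half-way and hold long enough for the 1.5 s step.

>>> carry_out(targets=[[0,-0.045,0,0,0,0],[0,-0.05,0,0,0,0],[0,-0.055,0,0,0,0],[0,-0.06,0,0,0,0],[0,-0.065,0,0,0,0],[0,-0.065,0,0,0,0],[0,-0.065,0,0,0,0],[0,-0.065,0,0,0,0],[0,-0.065,0,0,0,0],[0,-0.065,0,0,0,0],[0,-0.065,0,0,0,0],[0,-0.065,0,0,0,0]])

```text
time: 13.9
ee_pos: [0.5568, -0.0426, 0.0895]
eef_rot: [2.047, -2.378, -0.026]
force: [-16.7, 2.8, 12.7]
grip_width: 0.0852
```

```bash
cat > tr.py <<'E'
import sys
from g import *
from fit import *
for n in("side","top"):
    a=load(f"pics/{n}0.npz");c=load(f"pics/{n}{sys.argv[1]}.npz")
    X=np.array([(x,-.08,z) for x in np.arange(.001,.021,.001) for z in np.arange(.008,.062,.002)] if n=="side" else [(x,y,.065) for x in np.arange(-.006,.02,.001) for y in np.arange(.045,.078,.002)])
    def samp(c,s):
        g=cv2.GaussianBlur(cv2.cvtColor(c['img'],cv2.COLOR_RGB2GRAY),(0,0),.7).astype(np.float32)
        uv=proj(c,[w(F,x+s,y,z) for x,y,z in X]).astype(np.float32)
        return cv2.remap(g,uv[None,:,0],uv[None,:,1],cv2.INTER_CUBIC)[0]
    r=samp(a,0);ss=np.arange(-.004,.028,.0005);e=[np.corrcoef(r,samp(c,s))[0,1] for s in ss];i=int(np.argmax(e));print("travel",n,ss[i].round(4),round(e[i],3))
E
python3 snap.py 12; python3 chk2.py 12 .63 -.0455 -.15;python3 tr.py 12; python3 -c "
from g import *;from fit import loc
o=bot.get_obs();print(loc(o['ee_pos'][None],*F),o['force'],o['torque'],o['joint_velocities'].round(4))"
```

```text
(14.0, array([ 0.5569, -0.0426,  0.0895]), array([-17.19,   2.89,  13.68]), array([-0.08,  0.55,  1.91,  0.01,  0.7 ,  1.63]))
side box [ 0.6328 -0.0461 -0.1568] 1314 0.0027 in fix [-0.0447  0.0052] yaw -0.007 tcp in box [-0.0755 -0.0084  0.0895]
 top x pct [-0.0602  0.0525] y [-0.0793  0.0705]
 plate travel est 0.0105 233
top few 21
travel side 0.013 0.99
travel top 0.0105 0.772
[[-0.12027271 -0.00257646  0.08947994]] [-17.19022984   2.89258243  13.68229613] [0.58426293 2.06350582 0.25980757] [ 0.0016  0.0004  0.0002 -0.0033 -0.0001 -0.0009]
```

View pics/side12.png

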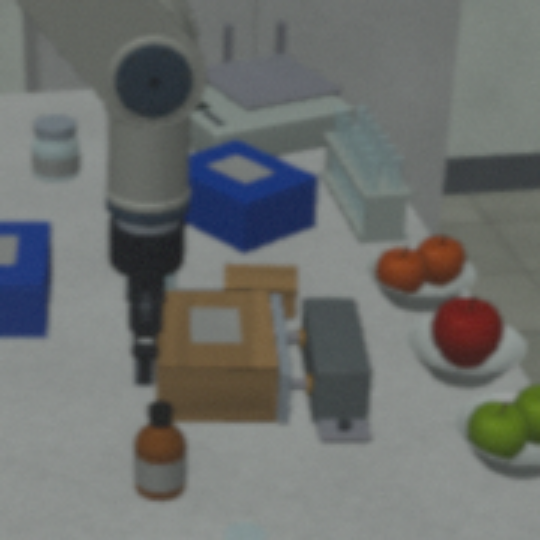

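```bash
python3 - <<'E'
from station import bot
for i in range(10): bot.camera("side")
E
python3 snap.py 13; python3 tr.py 13; python3 - <<'E'
from g import *
from fit import *
print(st())
c=load("pics/side13.npz");P,col,uv=cloud(c,230,385,150,300);col=col.astype(int)
L=loc(P,.6318,-.0458,-.15);k=(abs(L[:,0])<.05)&(abs(L[:,1])<.065)&(L[:,2]>.05)&(L[:,2]<.09)&(col[:,0]-col[:,2]>20);Q=L[k]
print("lid plane",np.linalg.lstsq(np.c_[Q[:,:2],np.ones(len(Q))],Q[:,2],rcond=None)[0].round(4),k.sum())
a=load("pics/side0.npz");a7=load("pics/side13.npz")
# bystander change
d=cv2.absdiff(a['img'],a7['img']).max(2)
for n,(u,v) in dict(bottle=(288,262),beaker=(286,193),smallbox=(322,207),flask=(316,315),roll=(221,322),jar=(253,159)).items():
    print(n,d[v-10:v+10,u-8:u+8].mean().round(1))
E
```

```text
travel side 0.013 0.991
travel top 0.0105 0.761
(14.6, array([ 0.5569, -0.0426,  0.0895]), array([-17.15,   3.66,  12.65]), array([-0.08,  0.55,  1.91,  0.01,  0.7 ,  1.63]))
lid plane [0.0041 0.0053 0.07  ] 520
bottle 5.6
beaker 79.6
smallbox 17.5
flask 3.0
roll 2.7
jar 3.6
```

The hold is steady: plate at about 13 mm, box flat, square and still, lid flat. The beaker and small box are partly hidden in the side view, but the top view shows both in place. Handing in.

```bash
python3 -c "
from station import bot
print(bot.finish_job());o=bot.get_obs();print(o['time'],o['force'])"
```

```text
the job is handed in; nothing more can be done
None
the job is handed in; nothing more can be done
```

The lid is shut, the box is pressed squarely on the stop plate near half travel, and I handed the job in still holding that push. The hand-in itself reported no verdict.

**What I did:** I lowered the lid from behind along its arc at about 0.7 rad/s. Then I pushed the near face with the two open fingers, steering out about 21 mm of sideways offset and 0.08 rad of yaw on the way to the plate. I held the push for about 2 s before hand-in, at about 14.6 s of the 61 s allowed.

**Last checks:**
- **Lid:** flat on the rim, its plane tilted by less than 0.006 rad. Seating it took about 24 N of downward press at the end, against the 0.5–2 N needed to close it.
- **Box:** square to the plate within about 0.01 rad, about 5 mm off its middle, and flat and still on the bench.
- **Push:** the wrist read 17 N horizontally, which includes bench friction, and about 13 N vertically from the fingers bearing down on the near face.
- **Bystanders:** none was seen to move. In the last side view the arm hid the beaker and part of the small box, so for those two I rely on the top view taken during the push.

**Disagreement:** the side view puts the plate 13 mm in (about 9 N). The top view, partly hidden by the arm, says 10.5 mm (about 7 N). Both are inside the 5–15 N band and slightly under the 14 mm half-way mark.

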